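# Ready a repaired counter scale for dispatch

### The arm

A 6-joint arm with a two-finger parallel gripper is mounted at the origin on the work surface. World frame = base frame: x ahead of the robot, y to its left, z up, the work surface at z = 0. Lengths are in m, angles in rad, forces in N, time in s.
With the tool pointing down it reaches from about 0.3 to 0.75 m from the base axis. Payload 8.5 kg.
Tool frame: the origin (TCP) lies on the centre line of the jaws, within the pads' length; the fingertips stand 22 mm ahead of it and the grasp point (between the pads) lies 3 mm ahead of it; z points along the fingers, y is the line along which they close (so a half turn about z gives the same grasp; the last joint's range is limited). The gripper opens to 85 mm and grips with 20 to 120 N. Pads are 22 mm wide; open, the fingers measure 114 mm over their backs; the gripper's body (76 mm by 85 mm) begins 54 mm behind the grasp point. The pads swing forward as they close: fully open they stand 13 mm farther back than shut.
Start: joints at [1.075, 0.381, 1.297, -0, 1.464, -0.215], TCP at [0.152, 0.528, 0.253] pointing down, gripper open.
Joint ranges: [-3.11, 3.11], [-0.89, 2.33], [0.22, 2.48], [-1.42, 4.56], [0.17, 2.85], [-2.88, 2.88]. Speed limits (rad/s): [2.39, 2.39, 3.14, 3.14, 3.14, 3.14].

### API

Orientations are given as a rotation vector (axis times angle).
In Python, from station import monitor, grab_frame, camera_info, sign_off gives the robot as it stands.
- The arm moves only by the shell command python3 -m pendant 'ROWS' [FORCE]. ROWS is JSON, a list of rows, each an object of numbers: "hand": the finger opening in m, from 0 to 0.0854; "x", "y", "z": the shift along the world's x, y, z in m; "rx", "ry", "rz": the turn, a rotation vector about the world's x, y, z in degrees. In form: [{"hand": .., "x": .., "y": .., "z": .., "rx": .., "ry": .., "rz": ..}, ...]. A call has 1 to 10 rows; each row shifts and turns the commanded pose from where the row before left it; what a row does not reach is not made up. A row lasts 1/12 s, in which the tool goes at most 41.7 mm and 7.16 degrees, less where a joint would pass 70% of its speed; a pose out of reach is approached as far as the arm can. A call is refused whole if a number of a shift passes 0.0417 or a number of a turn 7.16, either way. A call with a gripper value outside its range is refused whole. The fingers move at their own pace and stop on an object; FORCE is the grip in N (left out, the last holds). Time passes only in rows, so rows that do not move let the fingers close. It gives the time, the measured TCP pose, the force, the opening and the grip force at its end, in the units of the state.
- monitor.get_obs(): the state, without advancing time (a new reading comes with each control period).
- grab_frame(name): name is "side" or "top"; returns the picture (400x640x3 uint8, red, green, blue); there is no depth.
- camera_info(name): a dict with "K" (3x3 intrinsics, pixels), "dist_coeffs" ([k1, k2, p1, p2, k3] as OpenCV has them; the pictures are not rectified), "position" and "orientation" of the camera in the world. Camera axes: x right, y down, z forward; pixel columns grow to the right and rows downward; lengths in m; the calibration is good to about 2 mm. A picture is of the moment at which its call begins. camera_info takes no time and is no camera call.
- sign_off(): hands the job in; it is judged then, once.
The state is a dict: "clock": time; "q": joint angles; "joint_vel": joint speeds; "effort": joint torques, N m; "eef_pos": TCP position; "orientation": TCP orientation; "contact_force": force on the tool from outside, world axes, zero at the start; "wrist_torque": the same for the moment, N m; "gripper_width": opening from 0.0 (shut) to 1.0 (fully open); "grasp_force": force on a finger pad.
Only numpy, scipy, OpenCV 4.12 (cv2) and the standard library are available. Lean on these libraries where they do the work, as an engineer would, in place of code of your own. Each camera call takes 0.05 s, during which the arm holds its last target. There are 200 camera calls.

### The job

Get the repaired scale ready for dispatch: first take the battery module out of the charger and slide it, blade first, fully home into the slanted slot at the front of the scale. Then fit the orange transport cover over the scale's steel load plate so that it sits flat and all the way down, and let go. Do not drop the battery or the cover, and leave the bottle and the label roll where they are.

Things in the scene. Friction and masses are not known exactly. Their poses are not given: they have to be found in the camera images.
- scale: White and grey counter scale, fixed, 230 mm deep (its x) by 200 mm wide (its y), at most 112 mm high when bare. Origin: on the table under its middle. Its x axis points from its front (keys, slanted slot; towards the robot) to its back, z up. The white body is 86 mm high around the raised steel load plate; the slanted grey slot block is in front.
- slot (a point): Centre of the yellow-edged mouth of the battery slot in the scale's slanted grey face (60 by 180 mm), 95 mm above the table, 75 mm in front of the scale's origin. z points straight out of the slot: up and to the scale's front, 30 degrees from vertical; x across the slot, y along it. Slot 14 mm (x) by 96 mm (y), 64 mm deep, straight walls. When home, the battery's head rests on the face.
- load_plate (a point): Centre of the top of the rectangular steel load plate of the scale, 100 mm above the table, 45 mm behind the scale's origin; axes as the scale's. The plate is 100 mm (x) by 140 mm (y), stands 14 mm above the white body; its top 4 mm is stepped in to 96 by 136 mm.
- charger: Black charger block, fixed, 66 mm (x) by 120 mm (y) by 66 mm high; origin on the table under its centre, z up. An upright slot of 14 mm (x) by 96 mm (y), open at the top in its middle, holds the battery at the start, its head standing out above the block.
- battery: Flat battery module, about 0.25 kg, upright in the charger at the start. Origin: centre of the blade's tip; z from blade to head, x through the thickness. Black blade 10 mm (x) by 90 mm (y), z = 0 to 60 mm, last 8 mm stepped down to 5 by 84 mm. Blue head 18 mm (x, grip here) by 76 mm (y), z = 60 to 110 mm; it stops on the slot's face, blade 60 mm in. Either way round fits.
- cover: Orange transport cover on the table, about 0.18 kg. Origin: centre of underside; z up. Outside 113 (x) by 153 mm (y), flat top at z = 15 mm; open below, skirt 4 mm thick, 10 mm deep, inside 105 by 145 mm. On top a black grip bar 16 mm (x) by 80 mm (y), z = 15 to 50 mm. Fitted, its top rests on the load plate, origin 10 mm below the plate's top. Either way round fits.
- bottle: Bystander: small amber bottle, 38 mm across, 90 mm high; origin at the centre of its underside.
- label_roll: Bystander: white roll of labels standing on its flat side, 80 mm across, 45 mm high; origin at the centre of its underside.
There are look-alikes about, which are no part of the job. Several things have the shape of the cover; the one meant has the colours described above.

How it is judged:
On the way, in this order (a step that is already met when the one before it is completed fails the run):
1. the battery module is fully home in the scale's slanted slot (z of battery in the frame of slot below -0.057 m and x of battery in the frame of slot between -0.006 and 0.006 m and y of battery in the frame of slot between -0.006 and 0.006 m and angle between the z axis of battery and the z axis of slot, either way round below 0.12 rad), for 0.2 s.
2. the transport cover sits flat and all the way down on the load plate (horizontal distance between cover and load_plate below 0.006 m and z of cover in the frame of load_plate between -0.0125 and -0.0075 m and angle between the y axis of cover and the y axis of load_plate, either way round below 0.07 rad and angle between cover's own z axis and vertical below 0.05 rad), for 0.2 s.
At the end, for the whole second after the job is handed in: Battery in the slanted slot: blade 57 mm or more in, tip within 6 mm of the slot's middle each way, 0.12 rad off its axis at most. Cover on the load plate: centred to 6 mm, turned under 0.07 rad, tilted under 0.05 rad, origin 7.5 to 12.5 mm below the plate top. Both at rest (all of step 1 and all of step 2 and linear speed of each of battery, cover below 0.02 m/s and angular speed of each of battery, cover below 0.2 rad/s); the robot touches nothing.
It fails at once if bottle shifted by more than 25 mm or tipped over (distance of bottle from where it was at the start of the episode above 0.025 m or angle between bottle's own z axis and vertical above 0.6 rad).
It fails at once if label roll shifted by more than 25 mm or tipped over (distance of label_roll from where it was at the start of the episode above 0.025 m or angle between label_roll's own z axis and vertical above 0.6 rad).
It fails at once if battery dropped (faster than 0.7 m/s with no finger on it) (linear speed of battery above 0.7 m/s and contact force between the fingers and battery below 0.05 N).
It fails at once if cover dropped (faster than 0.7 m/s with no finger on it) (linear speed of cover above 0.7 m/s and contact force between the fingers and cover below 0.05 N).
It also fails if it takes over 72 s, if anything falls off the work surface, if the arm or the gripper's body presses on something with over 40 N, if the wrist force passes 120 N, or if a joint passes its speed limit or range.

## Working session

There is one attempt and no reset: what is moved stays moved. The work goes in short steps, Python scripts to look and compute and a shell command to move; the robot and the scene stay as the last step left them, time stands still between calls to the robot, and variables do not carry over. Pictures are saved under pics/ and viewed, at most 12 in all, crops included, and the job is handed in when it is done.

```bash
ls; mkdir -p pics; python3 - <<'E'
from station import *
import cv2
print(monitor.get_obs())
for n in("side","top"):
    print(n,camera_info(n)); cv2.imwrite(f"pics/{n}0.png",grab_frame(n)[:,:,::-1])
E
```

```text
pics
{'clock': 0.0, 'q': array([ 1.07472267e+00,  3.81213181e-01,  1.29825914e+00, -3.22699310e-05,
        1.46359388e+00, -2.15325990e-01]), 'joint_vel': array([ 0.00076271,  0.00151214,  0.00213124, -0.00021196,  0.00021294,
        0.0005549 ]), 'effort': array([ 5.57168623e-04, -4.48465490e+01, -2.31280750e+01, -1.47937794e-04,
        4.70163432e-03,  8.93474606e-06]), 'eef_pos': array([0.15228769, 0.52822625, 0.25270307]), 'orientation': array([-4.39477428e-01, -3.11021288e+00,  2.18697027e-03]), 'contact_force': array([-0.1696554 , -0.22365675, -0.10634848]), 'wrist_torque': array([ 0.05045556, -0.01796186, -0.02761436]), 'grasp_force': 0.0, 'gripper_width': 0.9982145016640279}
side {'K': array([[377.15033128,   0.        , 329.25490411],
       [  0.        , 377.15033128, 194.6152079 ],
       [  0.        ,   0.        ,   1.        ]]), 'dist_coeffs': array([0.0199979, 0.       , 0.       , 0.       , 0.       ]), 'position': array([1.11293536, 0.45382282, 0.78343157]), 'orientation': array([-1.06919396, -2.32911537,  1.1209511 ])}
top {'K': array([[399.41602423,   0.        , 324.74237022],
       [  0.        , 399.41602423, 197.19558123],
       [  0.        ,   0.        ,   1.        ]]), 'dist_coeffs': array([-0.09908049,  0.        ,  0.        ,  0.        ,  0.        ]), 'position': array([ 0.34767882, -0.12106564,  1.25913973]), 'orientation': array([-2.16592847,  2.19881534, -0.09270727])}
```

View pics/top0.png

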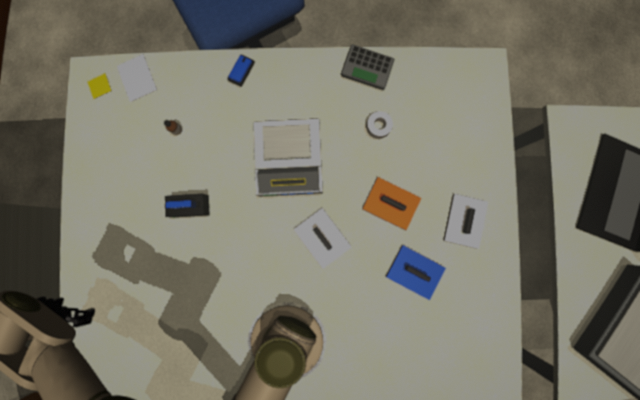

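View pics/side0.png

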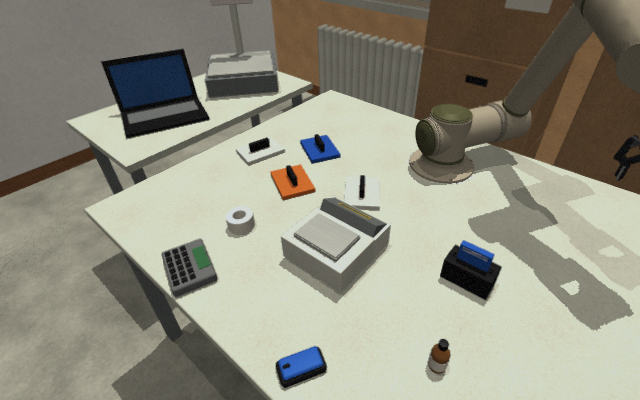

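Top view: the battery's blue head is in the black charger at (180,204), and the slot is at (289,182) with the load plate at (287,142). The orange cover is at (392,203).
- Could be taken for the cover: blue (416,271), white (467,220), white (321,236). By colour it is orange (392,203).
- Could be taken for the battery: the blue box at (240,69). The right one sits in the charger, at (180,204) top and (475,257) side.

```bash
cat > h.py <<'E'
from station import *
import cv2, numpy as np
from scipy.spatial.transform import Rotation as R
C={n:camera_info(n) for n in("side","top")}
def ray(n,p):
    c=C[n];u=cv2.undistortPoints(np.array(p,float).reshape(-1,1,2),c["K"],c["dist_coeffs"])[:,0]
    return R.from_rotvec(c["orientation"]).apply(np.c_[u,np.ones(len(u))])
def onz(n,p,z):
    d=ray(n,p);o=C[n]["position"];return o+d*((z-o[2])/d[:,2])[:,None]
def proj(n,P):
    c=C[n];Rm=R.from_rotvec(c["orientation"]).inv();
    return cv2.projectPoints(np.array(P,float).reshape(-1,1,3),Rm.as_rotvec(),-Rm.apply(c["position"]),c["K"],c["dist_coeffs"])[0][:,0]
def tri(p,q):
    A=[];b=[]
    for n,x in(("side",p),("top",q)):
        d=ray(n,x)[0];d/=np.linalg.norm(d);M=np.eye(3)-np.outer(d,d);A.append(M);b.append(M@C[n]["position"])
    return np.linalg.lstsq(np.vstack(A),np.hstack(b),rcond=None)[0]
def mask(im,lo,hi,box):
    m=cv2.inRange(cv2.cvtColor(im,cv2.COLOR_RGB2HSV),np.array(lo),np.array(hi));z=np.zeros_like(m);x0,y0,x1,y1=box;z[y0:y1,x0:x1]=m[y0:y1,x0:x1];return z
def big(m):
    return max(cv2.findContours(m,cv2.RETR_EXTERNAL,cv2.CHAIN_APPROX_NONE)[0],key=cv2.contourArea)
E
python3 - <<'E'
from h import *
t=grab_frame("top");s=grab_frame("side")
def show(name,n,im,m,z):
    c=big(m);P=onz(n,c.reshape(-1,2),z);r=cv2.minAreaRect((P[:,:2]*1000).astype(np.float32))
    ys,xs=np.nonzero(m);print(name,"px",c.reshape(-1,2).mean(0).round(1),"n",len(xs),"cent",onz(n,[[xs.mean(),ys.mean()]],z)[0].round(4),"rect mm",np.round(r[0],1),np.round(r[1],1),round(r[2],1))
O=([5,150,80],[18,255,255]);B=([105,120,60],[125,255,255]);Y=([22,90,60],[35,255,255])
show("cover T","top",t,mask(t,*O,(350,165,435,240)),.015)
show("cover S","side",s,mask(s,*O,(260,155,325,205)),.015)
K=([0,0,0],[179,255,70])
show("bar T","top",t,mask(t,*K,(375,190,410,215)),.05)
show("blue T","top",t,mask(t,*B,(155,185,215,222)),.11)
show("yel T","top",t,mask(t,*Y,(255,165,325,197)),.095)
show("charger T","top",t,mask(t,[0,0,0],[179,255,60],(155,185,215,222)),.066)
a=cv2.resize(t[100:230,150:240],None,fx=4.4,fy=4.4,interpolation=2);b=cv2.resize(t[110:240,245:335],None,fx=4.4,fy=4.4,interpolation=2)
cv2.imwrite("pics/c1.png",np.hstack([a,b])[:,:,::-1][:600,:800])
a=cv2.resize(s[230:300,430:510],None,fx=5,fy=5,interpolation=2);b=cv2.resize(s[150:220,255:335],None,fx=5,fy=5,interpolation=2)
c=cv2.resize(s[190:295,275:395],None,fx=2.3,fy=2.3,interpolation=2)
o=np.zeros((600,800,3),np.uint8);o[:350,:400]=a;o[:350,400:]=b;o[350:350+c.shape[0],:c.shape[1]]=c[:250]
cv2.imwrite("pics/c2.png",o[:,:,::-1])
E
```

```text
cover T px [391.3 203.1] n 1518 cent [ 0.426  -0.3354  0.015 ] rect mm [ 426.3 -336.1] [150.8 109.4] 63.4
cover S px [292.2 181.2] n 869 cent [ 0.4379 -0.3181  0.015 ] rect mm [ 431.8 -325.4] [167.2 112.9] 62.8
bar T px [392.5 202.5] n 132 cent [ 0.4256 -0.3335  0.05  ] rect mm [ 425.9 -333.2] [77.7 15.1] 62.5
blue T px [178.5 203.8] n 183 cent [0.4276 0.3004 0.11  ] rect mm [427.3 300.3] [21.4 75.2] 1.9
yel T px [287.7 181.7] n 196 cent [ 0.4889 -0.0184  0.095 ] rect mm [488.8 -18.4] [ 22.3 103.4] 1.7
charger T px [185.5 204.7] n 697 cent [0.4255 0.2831 0.066 ] rect mm [426.8 290.6] [ 64.8 130.8] 2.4
```

View pics/c1.png

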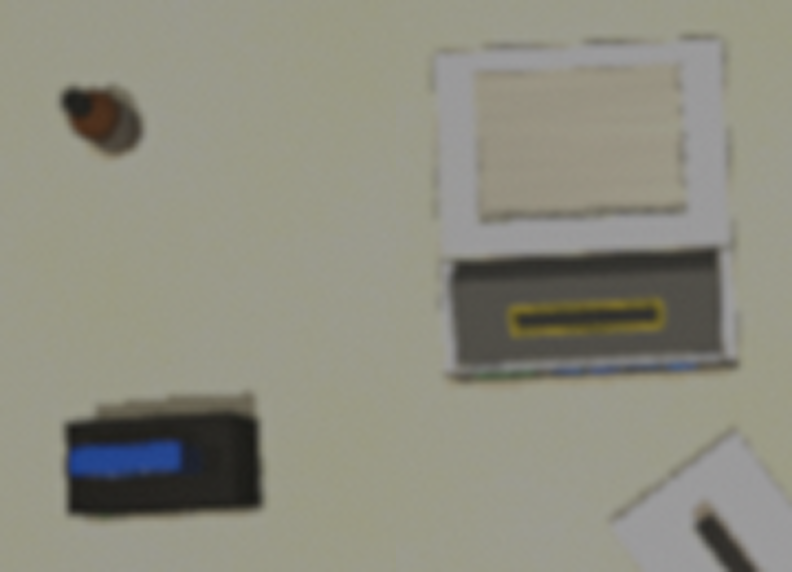

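View pics/c2.png

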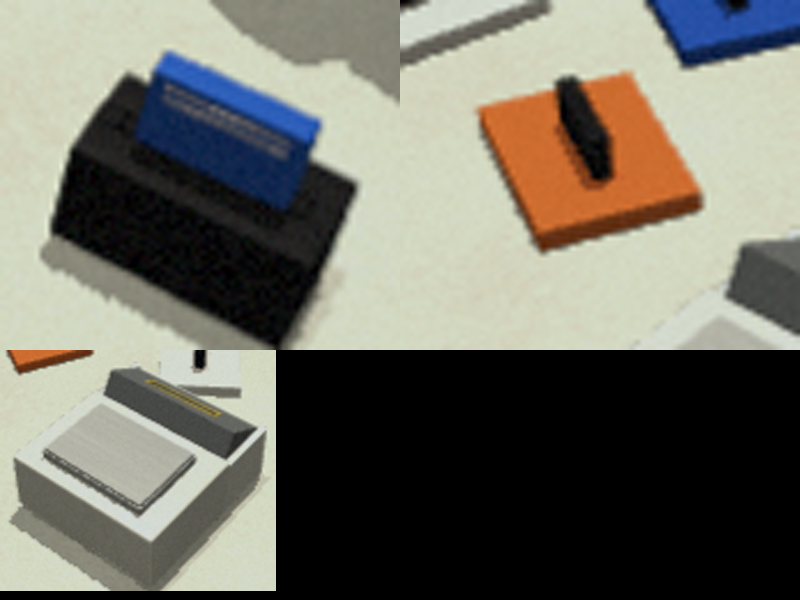

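The crops show the blue head upright in the charger, side-view crop top-face ends about (161,60) and (315,128). They also confirm the orange cover with its black bar, and the plate corners and yellow slot are sharp.

```bash
python3 - <<'E'
from h import *
f=lambda L:[[245+(x-396)/4.4,110+y/4.4] for x,y in L]
P=onz("top",f([(477,70),(682,64),(688,210),(481,218)]),.1);print(P.round(4),P.mean(0))
print("plate size",np.linalg.norm(P[0]-P[1]),np.linalg.norm(P[1]-P[2]))
S=onz("top",f([(436,50),(722,38),(733,248),(440,262)]),.086);print("body",S.round(4))
p2=[[275+x/2.3,190+(y-350)/2.3] for x,y in [(98,404),(194,459),(140,506),(44,452)]]
Q=onz("side",p2,.1);print("plate S",Q.round(4),Q.mean(0))
s=grab_frame("side");Y=mask(s,[20,90,60],[36,255,255],(320,185,400,240));ys,xs=np.nonzero(Y)
print("slot S",len(xs),onz("side",[[xs.mean(),ys.mean()]],.095))
t=grab_frame("top");m=mask(t,[22,90,60],[35,255,255],(255,165,325,197));y2,x2=np.nonzero(m)
r=cv2.minAreaRect(big(m));print("slot tri",tri([[xs.mean(),ys.mean()]],[[x2.mean(),y2.mean()]]),r, onz("top",[r[0]],.095))
print("head +y end tri",tri([[430+315/5,230+128/5]],[[165.5,204.3]]))
for z in(.11,.116,.12):
  H=onz("side",[[430+161/5,230+60/5],[493,255.6]],z);print(z,H.round(4),np.linalg.norm(H[0]-H[1]))
  print(onz("top",[[165.5,204.3],[191.4,203.6]],z).round(4))
B=onz("side",[[430+p[0]/5,230+p[1]/5] for p in [(78,150),(280,235),(357,183),(128,72)]],.066);print("charger top",B.round(4),B.mean(0))
o=monitor.get_obs();print(R.from_rotvec(o["orientation"]).as_matrix().round(3))
E
```

```text
[[ 0.6562  0.0519  0.1   ]
 [ 0.6579 -0.0865  0.1   ]
 [ 0.558  -0.0894  0.1   ]
 [ 0.5549  0.0491  0.1   ]] [ 0.60673287 -0.01870664  0.1       ]
plate size 0.13844567099398475 0.09986538485202558
body [[ 0.6745  0.0823  0.086 ]
 [ 0.6794 -0.1136  0.086 ]
 [ 0.5342 -0.119   0.086 ]
 [ 0.5278  0.079   0.086 ]]
plate S [[ 0.5665 -0.0801  0.1   ]
 [ 0.5652  0.0614  0.1   ]
 [ 0.655   0.0602  0.1   ]
 [ 0.6639 -0.0721  0.1   ]] [ 0.61263976 -0.00764093  0.1       ]
slot S 74 [[ 0.48795649 -0.01271721  0.095     ]]
slot tri [ 0.48762012 -0.01607027  0.09299844] ((287.55462646484375, 181.70205688476562), (7.5376715660095215, 35.19093704223633), 87.39744567871094) [[ 0.48878348 -0.0184898   0.095     ]]
head +y end tri [0.42517182 0.3396413  0.11454298]
0.11 [[0.4242 0.267  0.11  ]
 [0.4188 0.3407 0.11  ]] 0.07392168930100403
[[0.4264 0.3393 0.11  ]
 [0.4274 0.2617 0.11  ]]
0.116 [[0.4304 0.2686 0.116 ]
 [0.425  0.3417 0.116 ]] 0.07326307727036802
[[0.426  0.3369 0.116 ]
 [0.427  0.2597 0.116 ]]
0.12 [[0.4345 0.2697 0.12  ]
 [0.4291 0.3424 0.12  ]] 0.07282400258327734
[[0.4257 0.3353 0.12  ]
 [0.4267 0.2583 0.12  ]]
charger top [[0.4622 0.2514 0.066 ]
 [0.4486 0.3477 0.066 ]
 [0.3945 0.3626 0.066 ]
 [0.398  0.2458 0.066 ]] [0.42583304 0.30186278 0.066     ]
[[-0.961  0.277 -0.   ]
 [ 0.277  0.961 -0.   ]
 [ 0.    -0.    -1.   ]]
```

```bash
python3 -m pendant '[{"hand":0.05,"x":0.0275,"y":-0.0227,"z":-0.004,"rz":-7.1},{"hand":0.05,"x":0.0275,"y":-0.0227,"z":-0.004,"rz":-7.1},{"hand":0.05,"x":0.0275,"y":-0.0227,"z":-0.004,"rz":-7.1},{"hand":0.05,"x":0.0275,"y":-0.0227,"z":-0.004,"rz":-7.1},{"hand":0.05,"x":0.0275,"y":-0.0227,"z":-0.004,"rz":-7.1},{"hand":0.05,"x":0.0275,"y":-0.0227,"z":-0.004,"rz":-7.1},{"hand":0.05,"x":0.0275,"y":-0.0227,"z":-0.004,"rz":-7.1},{"hand":0.05,"x":0.0275,"y":-0.0227,"z":-0.004,"rz":-7.1},{"hand":0.05,"x":0.0275,"y":-0.0227,"z":-0.004,"rz":-7.1},{"hand":0.05,"x":0.0275,"y":-0.0227,"z":-0.004,"rz":-7.1}]' 40; python3 -m pendant '[{"hand":0.05,"rz":-0.9},{"hand":0.05},{"hand":0.05}]'
cat >> h.py <<'E'
def tcp():
    o=monitor.get_obs();M=R.from_rotvec(o["orientation"]).as_matrix();print("t",o["clock"],"p",o["eef_pos"].round(4),"F",o["contact_force"].round(1),"w",round(o["gripper_width"]*.0854,4),"g",round(o["grasp_force"],1),"q",o["q"].round(2));print(M.round(4),"yaw y",np.degrees(np.arctan2(M[1,1],M[0,1])).round(2));return o,M
E
python3 -c "from h import *;tcp()"
```

```text
t 0.3 p [0.1524 0.5284 0.2531] F [-0.3 -0.7 -0.3] w 0.0857 g 0.0 q [ 1.07  0.38  1.3   0.    1.46 -0.22]
[[-9.608e-01  2.771e-01 -3.000e-04]
 [ 2.771e-01  9.608e-01 -4.000e-04]
 [ 1.000e-04 -5.000e-04 -1.000e+00]] yaw y 73.91invalid input
invalid input
```

```bash
python3 -m pendant '[{"hand":0.05,"x":0.0275,"y":-0.0227,"z":-0.004,"rx":0,"ry":0,"rz":-7.1}]' 40; python3 -c "from h import *;tcp()"
```

```text
clock: 0.38
eef_pos: [0.1775, 0.5077, 0.2496]
orientation: [-0.623, -3.078, -0.003]
contact_force: [0.3, -0.1, -0.3]
gripper_width: 0.883
grasp_force: 0.0
t 0.3833 p [0.1775 0.5077 0.2496] F [ 0.3 -0.1 -0.3] w 0.0754 g 0.0 q [ 1.01  0.36  1.34  0.    1.44 -0.16]
[[-9.213e-01  3.889e-01 -4.000e-04]
 [ 3.889e-01  9.213e-01  2.200e-03]
 [ 1.300e-03  1.800e-03 -1.000e+00]] yaw y 67.11
```

All keys are required.

```bash
python3 -m pendant '[{"hand":0.05,"x":0.0275,"y":-0.0227,"z":-0.004,"rx":0,"ry":0,"rz":-7.1},{"hand":0.05,"x":0.0275,"y":-0.0227,"z":-0.004,"rx":0,"ry":0,"rz":-7.1},{"hand":0.05,"x":0.0275,"y":-0.0227,"z":-0.004,"rx":0,"ry":0,"rz":-7.1},{"hand":0.05,"x":0.0275,"y":-0.0227,"z":-0.004,"rx":0,"ry":0,"rz":-7.1},{"hand":0.05,"x":0.0275,"y":-0.0227,"z":-0.004,"rx":0,"ry":0,"rz":-7.1},{"hand":0.05,"x":0.0275,"y":-0.0227,"z":-0.004,"rx":0,"ry":0,"rz":-7.1},{"hand":0.05,"x":0.0275,"y":-0.0227,"z":-0.004,"rx":0,"ry":0,"rz":-7.1},{"hand":0.05,"x":0.0275,"y":-0.0227,"z":-0.004,"rx":0,"ry":0,"rz":-7.1},{"hand":0.05,"x":0.0275,"y":-0.0227,"z":-0.004,"rx":0,"ry":0,"rz":-7.1},{"hand":0.05,"x":0,"y":0,"z":0,"rx":0,"ry":0,"rz":-0.9}]' >/dev/null; python3 -m pendant '[{"hand":0.05,"x":0,"y":0,"z":0,"rx":0,"ry":0,"rz":0},{"hand":0.05,"x":0,"y":0,"z":0,"rx":0,"ry":0,"rz":0}]' > /dev/null
python3 -c "from h import *;tcp()"
```

```text
t 1.3833 p [0.4271 0.3016 0.2133] F [-0.3 -0.1 -0.7] w 0.05 g 0.0 q [0.39 0.37 1.44 0.   1.33 0.35]
[[-3.620e-02  9.993e-01 -5.000e-04]
 [ 9.993e-01  3.620e-02  1.000e-04]
 [ 1.000e-04 -5.000e-04 -1.000e+00]] yaw y 2.07
```

```bash
python3 -m pendant '[{"hand":0.05,"x":0,"y":0,"z":-0.03,"rx":0,"ry":0,"rz":0},{"hand":0.05,"x":0,"y":0,"z":-0.03,"rx":0,"ry":0,"rz":0},{"hand":0.05,"x":0,"y":0,"z":-0.02,"rx":0,"ry":0,"rz":0},{"hand":0.05,"x":0,"y":0,"z":-0.02,"rx":0,"ry":0,"rz":0},{"hand":0.05,"x":0,"y":0,"z":-0.016,"rx":0,"ry":0,"rz":0},{"hand":0.05,"x":0,"y":0,"z":0,"rx":0,"ry":0,"rz":0}]'
python3 - <<'E'
from h import *
tcp();a=cv2.resize(grab_frame("side")[170:310,400:560],None,fx=3,fy=3);b=cv2.resize(grab_frame("top")[140:280,130:230],None,fx=3,fy=3);cv2.imwrite("pics/g1.png",np.hstack([a,b])[:,:,::-1])
E
```

```text
clock: 1.88
eef_pos: [0.4252, 0.3019, 0.095]
orientation: [-2.177, -2.262, 0.007]
contact_force: [-0.3, 0.5, -0.4]
gripper_width: 0.586
grasp_force: 0.0
t 1.8833 p [0.4252 0.3019 0.095 ] F [-0.3  0.5 -0.4] w 0.05 g 0.0 q [0.39 0.51 1.6  0.   1.04 0.35]
[[-0.0381  0.9993 -0.0048]
 [ 0.9993  0.0381 -0.0019]
 [-0.0017 -0.0049 -1.    ]] yaw y 2.18
```

View pics/g1.png

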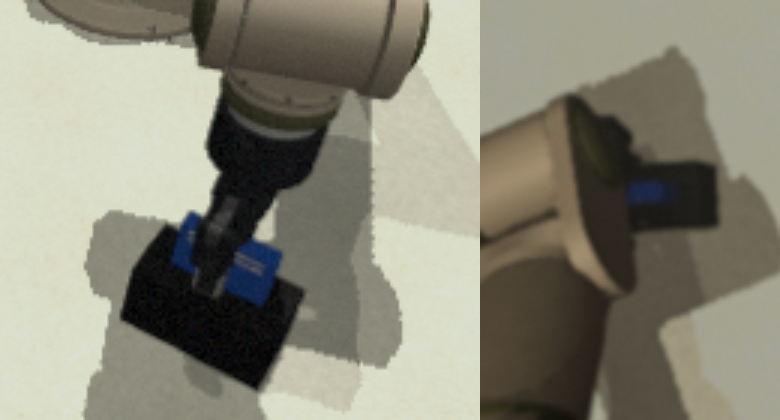

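The fingers straddle the blue head near its middle, with the front fingertip at about (210,288) in the crop. Closing.

```bash
python3 -m pendant '[{"hand":0.0,"x":0,"y":0,"z":0,"rx":0,"ry":0,"rz":0},{"hand":0.0,"x":0,"y":0,"z":0,"rx":0,"ry":0,"rz":0},{"hand":0.0,"x":0,"y":0,"z":0,"rx":0,"ry":0,"rz":0},{"hand":0.0,"x":0,"y":0,"z":0,"rx":0,"ry":0,"rz":0},{"hand":0.0,"x":0,"y":0,"z":0,"rx":0,"ry":0,"rz":0},{"hand":0.0,"x":0,"y":0,"z":0,"rx":0,"ry":0,"rz":0}]' 60
python3 -c "from h import *;tcp()"
```

```text
clock: 2.48
eef_pos: [0.4276, 0.3018, 0.0985]
orientation: [2.182, 2.26, 0.003]
contact_force: [-2.2, 0.1, 5.9]
gripper_width: 0.202
grasp_force: 58.5
t 2.4833 p [0.4276 0.3018 0.0985] F [-2.2  0.1  5.9] w 0.0172 g 58.5 q [0.39 0.5  1.6  0.   1.04 0.35]
[[-0.0353  0.9994  0.0015]
 [ 0.9994  0.0353  0.0011]
 [ 0.0011  0.0015 -1.    ]] yaw y 2.02
```

```bash
python3 -m pendant '[{"hand":0.0,"x":0,"y":0,"z":0.01,"rx":0,"ry":0,"rz":0},{"hand":0.0,"x":0,"y":0,"z":0.02,"rx":0,"ry":0,"rz":0},{"hand":0.0,"x":0,"y":0,"z":0.025,"rx":0,"ry":0,"rz":0},{"hand":0.0,"x":0,"y":0,"z":0.03,"rx":0,"ry":0,"rz":0},{"hand":0.0,"x":0,"y":0,"z":0.03,"rx":0,"ry":0,"rz":0},{"hand":0.0,"x":0,"y":0,"z":0.03,"rx":0,"ry":0,"rz":0},{"hand":0.0,"x":0,"y":0,"z":0.015,"rx":0,"ry":0,"rz":0},{"hand":0.0,"x":0,"y":0,"z":0,"rx":0,"ry":0,"rz":0},{"hand":0.0,"x":0,"y":0,"z":0,"rx":0,"ry":0,"rz":0}]'
python3 -c "from h import *;tcp()"
```

```text
clock: 3.23
eef_pos: [0.4272, 0.3013, 0.2571]
orientation: [2.182, 2.26, 0.0]
contact_force: [-1.4, -1.0, -4.5]
gripper_width: 0.205
grasp_force: 59.2
t 3.2333 p [0.4272 0.3013 0.2571] F [-1.4 -1.  -4.5] w 0.0175 g 59.2 q [ 0.39  0.33  1.37 -0.    1.45  0.35]
[[-3.510e-02  9.994e-01  2.000e-04]
 [ 9.994e-01  3.510e-02  1.000e-04]
 [ 1.000e-04  2.000e-04 -1.000e+00]] yaw y 2.01
```

```bash
python3 -m pendant '[{"hand":0.0,"x":-0.002,"y":-0.02,"z":0,"rx":0.08,"ry":-3,"rz":0},{"hand":0.0,"x":-0.003,"y":-0.034,"z":0,"rx":0.08,"ry":-3,"rz":0},{"hand":0.0,"x":-0.003,"y":-0.036,"z":0,"rx":0.08,"ry":-3,"rz":0},{"hand":0.0,"x":-0.003,"y":-0.036,"z":0,"rx":0.08,"ry":-3,"rz":0},{"hand":0.0,"x":-0.003,"y":-0.036,"z":0,"rx":0.08,"ry":-3,"rz":-0.1},{"hand":0.0,"x":-0.003,"y":-0.036,"z":0,"rx":0.08,"ry":-3,"rz":-0.1},{"hand":0.0,"x":-0.003,"y":-0.036,"z":0,"rx":0.08,"ry":-3,"rz":-0.1},{"hand":0.0,"x":-0.003,"y":-0.036,"z":0,"rx":0.08,"ry":-3,"rz":-0.1},{"hand":0.0,"x":-0.003,"y":-0.03,"z":0,"rx":0.08,"ry":-3,"rz":0},{"hand":0.0,"x":-0.003,"y":-0.02,"z":0,"rx":0.08,"ry":-3,"rz":0}]'
python3 -m pendant '[{"hand":0.0,"x":0,"y":0,"z":0,"rx":0,"ry":0,"rz":0},{"hand":0.0,"x":0,"y":0,"z":0,"rx":0,"ry":0,"rz":0},{"hand":0.0,"x":0,"y":0,"z":0,"rx":0,"ry":0,"rz":0}]' >/dev/null
python3 - <<'E'
from h import *
tcp();a=cv2.resize(grab_frame("side")[100:260,290:420],None,fx=3.5,fy=3.5);b=cv2.resize(grab_frame("top")[110:270,240:335],None,fx=3.5,fy=3.5);cv2.imwrite("pics/i1.png",np.hstack([a,b])[:,:,::-1])
E
```

```text
clock: 4.07
eef_pos: [0.3972, -0.0204, 0.2557]
orientation: [1.903, 1.953, 0.52]
contact_force: [0.3, -0.3, -4.0]
gripper_width: 0.199
grasp_force: 59.3
t 4.3167 p [ 0.3979 -0.0182  0.2563] F [ 0.1  0.2 -2.8] w 0.0174 g 59.5 q [-0.51 -0.09  1.97  0.35  0.83 -0.71]
[[-0.0266  0.867   0.4975]
 [ 0.9996  0.0238  0.0121]
 [-0.0014  0.4977 -0.8674]] yaw y 1.57
```

View pics/i1.png

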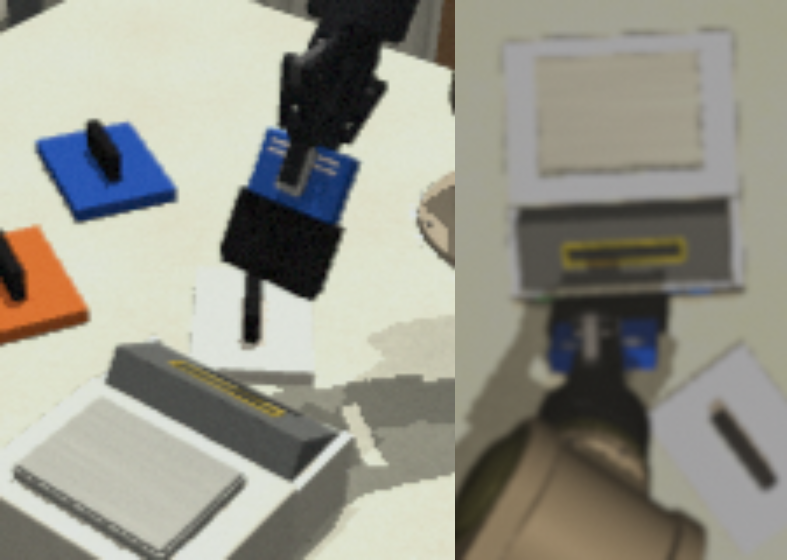

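```bash
cat >> h.py <<'E'
def onplane(n,p,p0,nv):
    d=ray(n,p);o=C[n]["position"];return o+d*(((p0-o)@nv)/(d@nv))[:,None]
def intool(n,p,off,o,M):  # points on the tool plane y=off, in tool coords (mm)
    return ((onplane(n,p,o["eef_pos"]+off*M[:,1],M[:,1])-o["eef_pos"])@M*1000).round(1)
E
python3 - <<'E'
from h import *
o,M=tcp()
s=lambda L:[[290+x/3.5,100+y/3.5] for x,y in L]
t=lambda L:[[240+(x-455)/3.5,110+y/3.5] for x,y in L]
print("side head",intool("side",s([(272,128),(358,158),(250,190),(343,225)]),.009,o,M).tolist())
print("side blade",intool("side",s([(237,190),(345,228),(222,250),(315,298)]),.005,o,M).tolist())
print("top head",intool("top",t([(552,318),(658,322),(552,365),(655,368)]),.009,o,M).tolist())
print("finger s",intool("side",s([(290,190)]),.02,o,M).tolist(),"t",intool("top",t([(590,318)]),.02,o,M).tolist())
for n in("side","top"):
  im=grab_frame(n);b=mask(im,[105,120,50],[125,255,255],(350,125,400,170) if n=="side" else (260,190,320,225))
  c=big(b).reshape(-1,2);P=intool(n,c,.009,o,M);print(n,"blue x",P[:,0].min(),P[:,0].max(),"z",P[:,2].min(),P[:,2].max())
  Y=mask(im,[20,90,60],[36,255,255],(320,185,400,240) if n=="side" else (255,165,325,197))
  zs=np.array([-.5,-.014,.866]);P=onplane(n,big(Y).reshape(-1,2),np.array([.4885,-.0175,.095]),zs);print("yellow y",P[:,1].min(),P[:,1].max(),"x",P[:,0].min(),P[:,0].max())
E
```

```text
t 4.4167 p [ 0.3984 -0.0175  0.2568] F [ 0.6  0.7 -3.2] w 0.0174 g 59.5 q [-0.5  -0.09  1.97  0.35  0.83 -0.71]
[[-0.0291  0.8664  0.4986]
 [ 0.9996  0.0262  0.0127]
 [-0.002   0.4987 -0.8668]] yaw y 1.73
side head [[-29.0, 9.0, -16.5], [45.7, 9.0, -18.4], [-29.5, 9.0, 32.9], [52.7, 9.0, 30.5]]
side blade [[-42.4, 5.0, 37.3], [53.3, 5.0, 32.5], [-37.8, 5.0, 84.9], [50.0, 5.0, 89.2]]
top head [[38.4, 9.0, 36.8], [-40.7, 9.0, 22.2], [30.4, 9.0, -38.6], [-41.3, 9.0, -49.7]]
finger s [[8.1, 20.0, 20.0]] t [[7.1, 20.0, 11.0]]
side blue x -32.5 45.6 z -18.5 33.0
yellow y -0.06714309481107789 0.03468621788808918 x 0.47609081945608855 0.4992859007916326
top blue x -38.3 -15.0 z -43.5 24.7
yellow y -0.0700466028174376 0.03327320961224385 x 0.4772384929642538 0.4990049507034833
```

Side crop: the held battery's head spans about (250–358) and the blade tip corners are at (222,250) and (315,298). In the top crop the head spans x 552–658 and the yellow slot is at (563–685, 252). I'll bring the tip close to the mouth and compare the two in the same views.

```bash
python3 -m pendant '[{"hand":0.0,"x":0.009,"y":0,"z":-0.017,"rx":0,"ry":0,"rz":0},{"hand":0.0,"x":0.009,"y":0,"z":-0.017,"rx":0,"ry":0,"rz":0},{"hand":0.0,"x":0.009,"y":0,"z":-0.017,"rx":0,"ry":0,"rz":0},{"hand":0.0,"x":0.009,"y":0,"z":-0.017,"rx":0,"ry":0,"rz":0},{"hand":0.0,"x":0,"y":0,"z":0,"rx":0,"ry":0,"rz":0},{"hand":0.0,"x":0,"y":0,"z":0,"rx":0,"ry":0,"rz":0},{"hand":0.0,"x":0,"y":0,"z":0,"rx":0,"ry":0,"rz":0}]'
python3 - <<'E'
from h import *
tcp();a=cv2.resize(grab_frame("side")[140:240,310:410],None,fx=5.5,fy=5.5,interpolation=2);b=cv2.resize(grab_frame("top")[140:240,265:310],None,fx=5.5,fy=5.5,interpolation=2);cv2.imwrite("pics/i2.png",np.hstack([a,b])[:,:,::-1])
E
```

```text
clock: 5.1
eef_pos: [0.4345, -0.0182, 0.19]
orientation: [1.9, 1.956, 0.522]
contact_force: [-0.0, 0.5, -2.3]
gripper_width: 0.205
grasp_force: 59.6
t 5.1 p [ 0.4345 -0.0182  0.19  ] F [-0.   0.5 -2.3] w 0.0175 g 59.6 q [-0.45  0.09  2.03  0.42  0.59 -0.78]
[[-0.0283  0.8653  0.5005]
 [ 0.9996  0.026   0.0116]
 [-0.003   0.5006 -0.8657]] yaw y 1.72
```

View pics/i2.png

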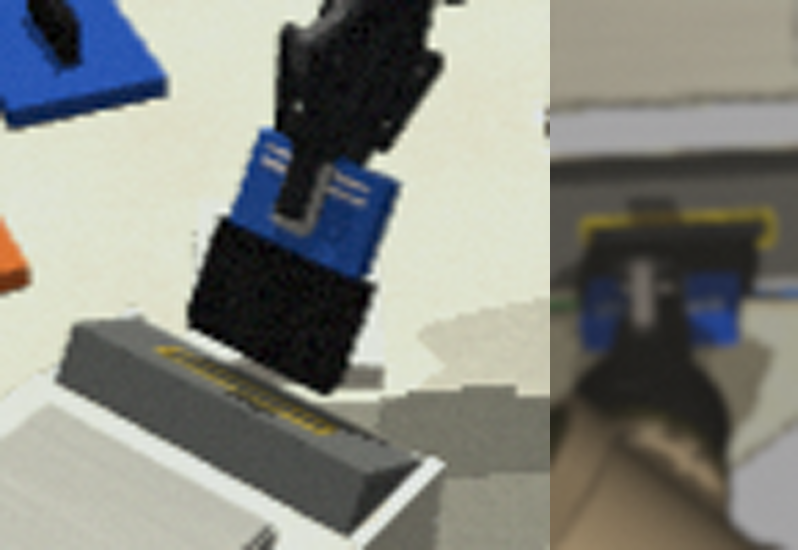

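```bash
python3 - <<'E'
from h import *
o,M=tcp();p=o["eef_pos"]
s=lambda L:[[310+x/5.5,140+y/5.5] for x,y in L]
t=lambda L:[[265+(x-550)/5.5,140+y/5.5] for x,y in L]
zs=-M[:,2]
for n,f,tip,sl in(("side",s,[(192,328),(330,392)],[(157,350),(335,430)]),("top",t,[(590,228),(765,232)],[(581,227),(775,227)])):
  T=onplane(n,f(tip),p+M[:,1]*.0025,M[:,1]);S=onplane(n,f(sl),np.array([.4885,-.0175,.095]),zs)
  print(n,"tip tool",((T-p)@M*1000).round(1).tolist(),"slot tool",((S-p)@M*1000).round(1).tolist())
im=grab_frame("side")
b=mask(im,[105,120,50],[125,255,255],(350,160,385,192));c=big(b).reshape(-1,2);P=intool("side",c,.009,o,M);print("blue",P.min(0),P.max(0))
Y=mask(im,[20,90,60],[36,255,255],(330,195,380,225));P=onplane("side",big(Y).reshape(-1,2),np.array([.4885,-.0175,.095]),zs);Q=(P-p)@M*1000;print("yel",Q.min(0),Q.max(0))
E
```

```text
t 5.2 p [ 0.4345 -0.0184  0.1904] F [-0.2 -0.5 -2.6] w 0.0175 g 59.6 q [-0.45  0.09  2.03  0.42  0.59 -0.78]
[[-0.0276  0.8647  0.5015]
 [ 0.9996  0.0257  0.0107]
 [-0.0036  0.5016 -0.8651]] yaw y 1.7
side tip tool [[-34.6, 2.5, 92.9], [48.9, 2.5, 90.3]] slot tool [[-45.7, 9.4, 109.6], [53.5, -8.5, 109.6]]
top tip tool [[43.4, 2.5, 108.6], [-50.4, 2.5, 93.0]] slot tool [[48.3, 2.9, 109.6], [-55.1, -2.0, 109.6]]
blue [-32.8   9.  -19.7] [45.7  9.  32.7]
yel [-33.27589849 -14.40589278 109.6142763 ] [ 51.86397205   9.51977383 109.6142763 ]
```

```bash
python3 -m pendant '[{"hand":0.0,"x":0.0004,"y":-0.0015,"z":0.0003,"rx":0,"ry":0,"rz":0},{"hand":0.0,"x":0.003,"y":0,"z":-0.0052,"rx":0,"ry":0,"rz":0},{"hand":0.0,"x":0.003,"y":0,"z":-0.0052,"rx":0,"ry":0,"rz":0},{"hand":0.0,"x":0.003,"y":0,"z":-0.0052,"rx":0,"ry":0,"rz":0},{"hand":0.0,"x":0.003,"y":0,"z":-0.0052,"rx":0,"ry":0,"rz":0},{"hand":0.0,"x":0,"y":0,"z":0,"rx":0,"ry":0,"rz":0},{"hand":0.0,"x":0,"y":0,"z":0,"rx":0,"ry":0,"rz":0}]'
python3 -c "from h import *;tcp()"
```

```text
clock: 5.83
eef_pos: [0.4468, -0.02, 0.1683]
orientation: [1.902, 1.956, 0.521]
contact_force: [0.1, -0.7, -2.7]
gripper_width: 0.201
grasp_force: 59.5
t 5.8333 p [ 0.4468 -0.02    0.1683] F [ 0.1 -0.7 -2.7] w 0.0172 g 59.5 q [-0.43  0.16  2.04  0.46  0.52 -0.81]
[[-0.0274  0.8662  0.499 ]
 [ 0.9996  0.0248  0.0118]
 [-0.0022  0.4991 -0.8665]] yaw y 1.64
```

```bash
for i in 1 2; do python3 -m pendant '[{"hand":0.0,"x":0.0025,"y":0,"z":-0.0043,"rx":0,"ry":0,"rz":0},{"hand":0.0,"x":0.0025,"y":0,"z":-0.0043,"rx":0,"ry":0,"rz":0},{"hand":0.0,"x":0,"y":0,"z":0,"rx":0,"ry":0,"rz":0},{"hand":0.0,"x":0,"y":0,"z":0,"rx":0,"ry":0,"rz":0}]' | grep -E "eef|contact|grip"; done
```

```text
eef_pos: [0.4518, -0.02, 0.1599]
contact_force: [-0.0, 0.4, -2.7]
gripper_width: 0.205
eef_pos: [0.4568, -0.02, 0.1513]
contact_force: [-0.1, -0.1, -3.6]
gripper_width: 0.204
```

```bash
for i in 1 2 3; do python3 -m pendant '[{"hand":0.0,"x":0.0025,"y":0,"z":-0.0043,"rx":0,"ry":0,"rz":0},{"hand":0.0,"x":0.0025,"y":0,"z":-0.0043,"rx":0,"ry":0,"rz":0},{"hand":0.0,"x":0,"y":0,"z":0,"rx":0,"ry":0,"rz":0},{"hand":0.0,"x":0,"y":0,"z":0,"rx":0,"ry":0,"rz":0}]' | grep -E "eef|contact|grip"; done
```

```text
eef_pos: [0.4618, -0.02, 0.1427]
contact_force: [-0.1, 0.4, -2.9]
gripper_width: 0.205
eef_pos: [0.4668, -0.02, 0.134]
contact_force: [-1.1, -0.4, -2.9]
gripper_width: 0.205
eef_pos: [0.4718, -0.02, 0.1255]
contact_force: [0.0, 0.7, -3.1]
gripper_width: 0.206
```

```bash
for i in 1 2 3; do python3 -m pendant '[{"hand":0.0,"x":0.001,"y":0,"z":-0.0017,"rx":0,"ry":0,"rz":0},{"hand":0.0,"x":0,"y":0,"z":0,"rx":0,"ry":0,"rz":0},{"hand":0.0,"x":0,"y":0,"z":0,"rx":0,"ry":0,"rz":0}]' | grep -E "eef|contact|grip"; done
```

```text
eef_pos: [0.4728, -0.0201, 0.1241]
contact_force: [0.2, 0.3, -3.6]
gripper_width: 0.203
eef_pos: [0.473, -0.0201, 0.1235]
contact_force: [-19.5, -3.6, 21.1]
gripper_width: 0.209
eef_pos: [0.4731, -0.02, 0.1231]
contact_force: [-42.8, -7.3, 50.4]
gripper_width: 0.204
```

It seated where predicted. I'll relieve the pressure, release, then retract.

```bash
python3 -m pendant '[{"hand":0.0,"x":-0.0015,"y":0,"z":0.0024,"rx":0,"ry":0,"rz":0},{"hand":0.0,"x":0,"y":0,"z":0,"rx":0,"ry":0,"rz":0}]' | grep -E "eef|contact|grip"; python3 -m pendant '[{"hand":0.034,"x":0,"y":0,"z":0,"rx":0,"ry":0,"rz":0},{"hand":0.034,"x":0,"y":0,"z":0,"rx":0,"ry":0,"rz":0},{"hand":0.034,"x":0,"y":0,"z":0,"rx":0,"ry":0,"rz":0},{"hand":0.034,"x":0,"y":0,"z":0,"rx":0,"ry":0,"rz":0},{"hand":0.034,"x":-0.005,"y":0,"z":0.0087,"rx":0,"ry":0,"rz":0},{"hand":0.034,"x":-0.01,"y":0,"z":0.0173,"rx":0,"ry":0,"rz":0},{"hand":0.034,"x":-0.015,"y":0,"z":0.026,"rx":0,"ry":0,"rz":0},{"hand":0.034,"x":-0.015,"y":0,"z":0.026,"rx":0,"ry":0,"rz":0},{"hand":0.034,"x":0,"y":-0.03,"z":0.03,"rx":0,"ry":3,"rz":0},{"hand":0.034,"x":0,"y":-0.03,"z":0.02,"rx":0,"ry":3,"rz":0}]' | grep -E "eef|contact|grip"
python3 - <<'E'
from h import *
tcp();a=cv2.resize(grab_frame("side")[140:240,310:410],None,fx=5,fy=5,interpolation=2);b=cv2.resize(grab_frame("top")[140:240,260:315],None,fx=5,fy=5,interpolation=2);cv2.imwrite("pics/i3.png",np.hstack([a,b])[:,:,::-1])
E
```

```text
eef_pos: [0.4731, -0.0201, 0.124]
contact_force: [0.3, -0.2, -3.0]
gripper_width: 0.203
eef_pos: [0.427, -0.0793, 0.2531]
contact_force: [1.4, -0.6, -0.4]
gripper_width: 0.405
t 9.25 p [ 0.427  -0.0793  0.2531] F [ 1.4 -0.6 -0.4] w 0.0346 g 0.0 q [-0.59  0.03  1.83  0.29  0.96 -0.75]
[[-0.0287  0.9135  0.4058]
 [ 0.9996  0.0268  0.0103]
 [-0.0014  0.4059 -0.9139]] yaw y 1.68
```

View pics/i3.png

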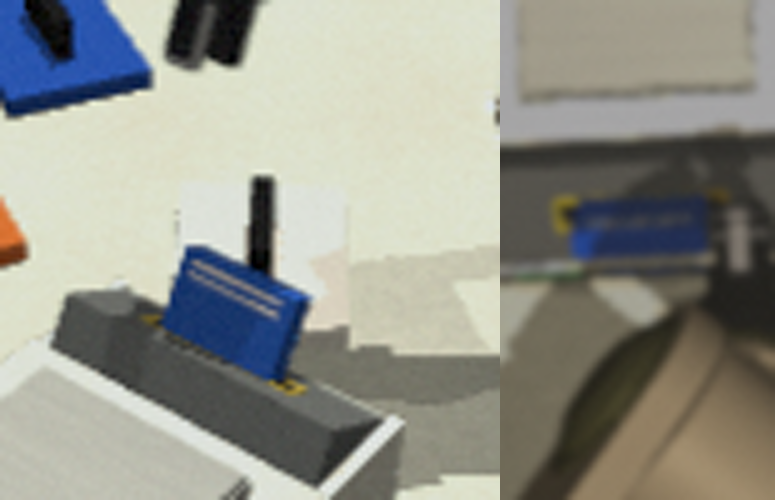

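The battery's blue head sits flat on the slanted face, with the yellow edge visible at both ends in the side crop at (150,320) and (293,387). Now on to the cover.

```bash
python3 -m pendant '[{"hand":0.05,"x":0,"y":-0.022,"z":0,"rx":-0.1,"ry":4.8,"rz":0},{"hand":0.05,"x":0,"y":-0.026,"z":0,"rx":-0.1,"ry":4.8,"rz":0},{"hand":0.05,"x":0,"y":-0.026,"z":0,"rx":-0.1,"ry":4.8,"rz":0},{"hand":0.05,"x":0,"y":-0.026,"z":0,"rx":-0.1,"ry":4.8,"rz":0},{"hand":0.05,"x":0,"y":-0.026,"z":0,"rx":-0.1,"ry":4.8,"rz":0},{"hand":0.05,"x":0,"y":-0.026,"z":-0.015,"rx":0,"ry":0,"rz":-5.8},{"hand":0.05,"x":0,"y":-0.026,"z":-0.02,"rx":0,"ry":0,"rz":-5.8},{"hand":0.05,"x":0,"y":-0.026,"z":-0.02,"rx":0,"ry":0,"rz":-5.8},{"hand":0.05,"x":0,"y":-0.026,"z":-0.02,"rx":0,"ry":0,"rz":-5.8},{"hand":0.05,"x":0,"y":-0.024,"z":-0.015,"rx":0,"ry":0,"rz":-5.5}]' >/dev/null
python3 -m pendant '[{"hand":0.05,"x":0,"y":0,"z":0,"rx":0,"ry":0,"rz":0},{"hand":0.05,"x":0,"y":0,"z":0,"rx":0,"ry":0,"rz":0},{"hand":0.05,"x":0,"y":0,"z":0,"rx":0,"ry":0,"rz":0}]' >/dev/null
python3 - <<'E'
from h import *
tcp()
s=grab_frame("side");m=mask(s,[0,0,0],[179,255,75],(283,163,300,188));c=big(m);r=cv2.minAreaRect(c);print(r,onz("side",c.reshape(-1,2),.033).mean(0), onz("side",[r[0]],.033))
# predicted pixels of bar top centre under top estimate
print(proj("side",[[.4258,-.3333,.05],[.4258,-.3333,.015]]))
E
```

```text
t 10.4333 p [ 0.4285 -0.3326  0.1604] F [0.6 0.1 0.5] w 0.0498 g 0.0 q [-0.88  0.45  1.47  0.    1.22 -0.41]
[[ 4.549e-01  8.906e-01  1.300e-03]
 [ 8.906e-01 -4.549e-01  3.200e-03]
 [ 3.500e-03 -4.000e-04 -1.000e+00]] yaw y -27.06
((291.5000305175781, 175.49998474121094), (21.0190372467041, 6.7082037925720215), 63.43495178222656) [ 0.42866286 -0.32965759  0.033     ] [[ 0.42811839 -0.32981244  0.033     ]]
[[290.86350273 170.70188032]
 [291.68799946 179.06531613]]
```

```bash
python3 -m pendant '[{"hand":0.05,"x":-0.0015,"y":0.0005,"z":-0.03,"rx":0,"ry":0,"rz":0},{"hand":0.05,"x":0,"y":0,"z":-0.03,"rx":0,"ry":0,"rz":0},{"hand":0.05,"x":0,"y":0,"z":-0.025,"rx":0,"ry":0,"rz":0},{"hand":0.05,"x":0,"y":0,"z":-0.02,"rx":0,"ry":0,"rz":0},{"hand":0.05,"x":0,"y":0,"z":-0.012,"rx":0,"ry":0,"rz":0},{"hand":0.05,"x":0,"y":0,"z":0,"rx":0,"ry":0,"rz":0},{"hand":0.05,"x":0,"y":0,"z":0,"rx":0,"ry":0,"rz":0}]'|grep -E "eef|contact"
python3 -m pendant '[{"hand":0,"x":0,"y":0,"z":0,"rx":0,"ry":0,"rz":0},{"hand":0,"x":0,"y":0,"z":0,"rx":0,"ry":0,"rz":0},{"hand":0,"x":0,"y":0,"z":0,"rx":0,"ry":0,"rz":0},{"hand":0,"x":0,"y":0,"z":0,"rx":0,"ry":0,"rz":0},{"hand":0,"x":0,"y":0,"z":0,"rx":0,"ry":0,"rz":0},{"hand":0,"x":0,"y":0,"z":0,"rx":0,"ry":0,"rz":0}]' 60
python3 -c "from h import *;tcp()"
```

```text
eef_pos: [0.4272, -0.3324, 0.0442]
contact_force: [-0.2, 0.9, -0.6]
clock: 11.57
eef_pos: [0.4272, -0.3333, 0.0449]
orientation: [2.68, 1.637, 0.005]
contact_force: [0.2, 1.4, 7.0]
gripper_width: 0.175
grasp_force: 59.8
t 11.5667 p [ 0.4272 -0.3333  0.0449] F [0.2 1.4 7. ] w 0.0149 g 59.8 q [-0.88  0.61  1.6   0.    0.94 -0.41]
[[ 4.565e-01  8.897e-01  2.900e-03]
 [ 8.897e-01 -4.565e-01  8.000e-04]
 [ 2.000e-03  2.200e-03 -1.000e+00]] yaw y -27.16
```

```bash
python3 -m pendant '[{"hand":0,"x":0,"y":0,"z":0.01,"rx":0,"ry":0,"rz":0},{"hand":0,"x":0,"y":0,"z":0.025,"rx":0,"ry":0,"rz":0},{"hand":0,"x":0,"y":0,"z":0.035,"rx":0,"ry":0,"rz":0},{"hand":0,"x":0,"y":0,"z":0.035,"rx":0,"ry":0,"rz":0},{"hand":0,"x":0,"y":0,"z":0.035,"rx":0,"ry":0,"rz":0},{"hand":0,"x":0,"y":0,"z":0.035,"rx":0,"ry":0,"rz":0},{"hand":0,"x":0,"y":0,"z":0.02,"rx":0,"ry":0,"rz":0},{"hand":0,"x":0,"y":0,"z":0.005,"rx":0,"ry":0,"rz":0}]'|grep -E "eef|contact|width"
python3 -m pendant '[{"hand":0,"x":0.01,"y":0.018,"z":0,"rx":0,"ry":0,"rz":1.5},{"hand":0,"x":0.018,"y":0.03,"z":0,"rx":0,"ry":0,"rz":2.9},{"hand":0,"x":0.018,"y":0.03,"z":0,"rx":0,"ry":0,"rz":2.9},{"hand":0,"x":0.018,"y":0.03,"z":0,"rx":0,"ry":0,"rz":2.9},{"hand":0,"x":0.018,"y":0.03,"z":0,"rx":0,"ry":0,"rz":2.9},{"hand":0,"x":0.018,"y":0.03,"z":0,"rx":0,"ry":0,"rz":2.9},{"hand":0,"x":0.018,"y":0.03,"z":0,"rx":0,"ry":0,"rz":2.9},{"hand":0,"x":0.018,"y":0.03,"z":0,"rx":0,"ry":0,"rz":2.9},{"hand":0,"x":0.018,"y":0.03,"z":0,"rx":0,"ry":0,"rz":2.9},{"hand":0,"x":0.018,"y":0.03,"z":0,"rx":0,"ry":0,"rz":2.9}]'|grep -E "eef|contact|width"
python3 -m pendant '[{"hand":0,"x":0.01,"y":0.03,"z":0,"rx":0,"ry":0,"rz":1.2},{"hand":0,"x":0,"y":0,"z":0,"rx":0,"ry":0,"rz":0},{"hand":0,"x":0,"y":0,"z":0,"rx":0,"ry":0,"rz":0},{"hand":0,"x":0,"y":0,"z":0,"rx":0,"ry":0,"rz":0}]'|grep -E "contact|width"
python3 -c "from h import *;tcp()"
```

```text
eef_pos: [0.4273, -0.3335, 0.248]
contact_force: [0.9, -0.4, -3.1]
gripper_width: 0.176
eef_pos: [0.5989, -0.0432, 0.2422]
contact_force: [0.4, -0.7, -3.6]
gripper_width: 0.175
contact_force: [-0.0, 0.6, -2.9]
gripper_width: 0.175
t 13.4 p [ 0.6083 -0.0152  0.2425] F [-0.   0.6 -2.9] w 0.015 g 58.9 q [-0.22  0.49  1.14  0.    1.51 -0.25]
[[-0.0284  0.9996 -0.0021]
 [ 0.9996  0.0284  0.0028]
 [ 0.0029 -0.0021 -1.    ]] yaw y 1.62
```

```bash
python3 -m pendant '[{"hand":0,"x":0,"y":0,"z":-0.025,"rx":0,"ry":0,"rz":0},{"hand":0,"x":0,"y":0,"z":-0.03,"rx":0,"ry":0,"rz":0},{"hand":0,"x":0,"y":0,"z":-0.025,"rx":0,"ry":0,"rz":0},{"hand":0,"x":0,"y":0,"z":0,"rx":0,"ry":0,"rz":0},{"hand":0,"x":0,"y":0,"z":0,"rx":0,"ry":0,"rz":0}]'|grep -E "contact|width"
python3 - <<'E'
from h import *
o,M=tcp();zt=o["eef_pos"][2]-.0445+.015
t=grab_frame("top");s=grab_frame("side");O=([5,130,60],[18,255,255])
for n,im,b in(("top",t,(230,90,340,190)),("side",s,(270,170,400,280))):
  c=big(mask(im,*O,b)).reshape(-1,2);P=onz(n,c,zt);r=cv2.minAreaRect((P[:,:2]*1000).astype(np.float32));h=cv2.convexHull(c);a=cv2.approxPolyDP(h,3,True).reshape(-1,2);print(n,r,"\n",a.tolist(),onz(n,a,zt).round(4).tolist())
a=cv2.resize(s[160:280,265:405],None,fx=3.3,fy=3.3,interpolation=2);b=cv2.resize(t[90:210,245:335],None,fx=3.3,fy=3.3,interpolation=2);cv2.imwrite("pics/p1.png",np.hstack([a,b])[:,:,::-1])
E
```

```text
contact_force: [-0.3, 0.2, -1.9]
gripper_width: 0.174
t 13.8167 p [ 0.6083 -0.0161  0.1631] F [-0.3  0.2 -1.9] w 0.0148 g 59.0 q [-0.22  0.56  1.27  0.    1.32 -0.25]
[[-0.0267  0.9996 -0.0024]
 [ 0.9996  0.0267  0.0031]
 [ 0.0032 -0.0023 -1.    ]] yaw y 1.53
top ((609.9757080078125, -67.28111267089844), (57.1311149597168, 111.17142486572266), 89.11766815185547) 
 [[312, 119], [313, 156], [293, 157], [299, 132], [306, 119]] [[0.6652, -0.0934, 0.1336], [0.5569, -0.095, 0.1336], [0.5549, -0.0379, 0.1336], [0.6274, -0.0557, 0.1336], [0.6654, -0.0761, 0.1336]]
side ((613.4742431640625, -13.014198303222656), (123.2838363647461, 160.35316467285156), 1.7876957654953003) 
 [[362, 224], [332, 253], [287, 222], [305, 208], [334, 209]] [[0.551, 0.0574, 0.1336], [0.6722, 0.0633, 0.1336], [0.6667, -0.0911, 0.1336], [0.5988, -0.0937, 0.1336], [0.5529, -0.0328, 0.1336]]
```

View pics/p1.png

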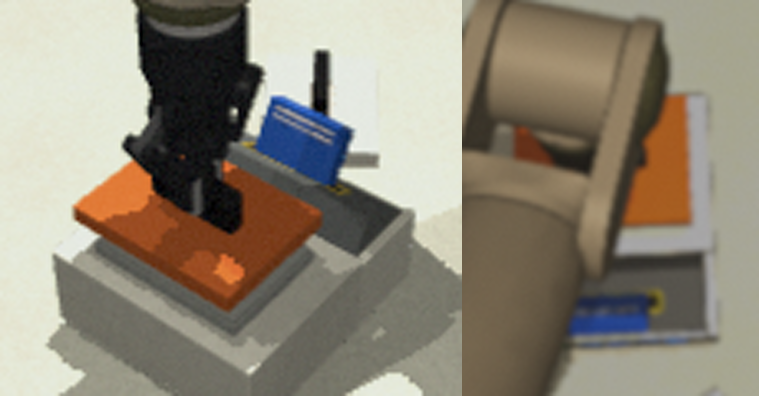

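The side crop shows the cover hovering flat just above the plate, with its corners at (75,212), (230,305) and (322,215). The battery is still home. I'll remeasure the bare plate from the first pictures, then go closer.

```bash
python3 -m pendant '[{"hand":0,"x":0,"y":0,"z":-0.007,"rx":0,"ry":0,"rz":0},{"hand":0,"x":0,"y":0,"z":-0.006,"rx":0,"ry":0,"rz":0},{"hand":0,"x":0,"y":0,"z":0,"rx":0,"ry":0,"rz":0},{"hand":0,"x":0,"y":0,"z":0,"rx":0,"ry":0,"rz":0}]'|grep -E "contact|width"
python3 - <<'E'
from h import *
for n,seed in(("top",(287,142)),("side",(325,236))):
  im=cv2.medianBlur(cv2.imread(f"pics/{n}0.png"),3);m=np.zeros((402,642),np.uint8)
  cv2.floodFill(im,m,seed,0,(5,5,5),(5,5,5),4|cv2.FLOODFILL_MASK_ONLY|(255<<8));m=cv2.morphologyEx(m[1:-1,1:-1],cv2.MORPH_CLOSE,np.ones((5,5)));ys,xs=np.nonzero(m)
  P=onz(n,big(m).reshape(-1,2),.1);r=cv2.minAreaRect((P[:,:2]*1000).astype(np.float32));print("plate",n,len(xs),onz(n,[[xs.mean(),ys.mean()]],.1)[0].round(4),r)
o,M=tcp();zt=o["eef_pos"][2]-.0445+.015
t=grab_frame("top");s=grab_frame("side")
c=big(mask(t,[5,130,60],[18,255,255],(230,90,340,190))).reshape(-1,2);P=onz("top",c,zt);print("top edges: -y",np.median(P[(P[:,0]>.57)&(P[:,0]<.65)&(P[:,1]<-.085)][:,1]),"x",P[:,0].min(),P[:,0].max())
c=big(mask(s,[5,130,60],[18,255,255],(270,170,400,290))).reshape(-1,2)
for z in(zt,zt-.015):
  P=onz("side",c,z);Q=P[:,:2]
  print("z",z,"y max @x.57-.65",np.median(Q[(Q[:,0]>.57)&(Q[:,0]<.64)&(Q[:,1]>.03)][:,1]),"x max @y",np.median(Q[(Q[:,1]>-.07)&(Q[:,1]<.04)&(Q[:,0]>.63)][:,0]),"x min",np.median(Q[(Q[:,1]>0.01)&(Q[:,1]<.05)&(Q[:,0]<.58)][:,0]),"ymin",np.median(Q[(Q[:,0]>.61)&(Q[:,0]<.65)&(Q[:,1]<-.06)][:,1]))
cv2.imwrite("pics/p2.png",cv2.resize(s[190:280,275:395],None,fx=6.6,fy=6.6,interpolation=2)[:,:,::-1])
E
```

```text
contact_force: [-0.3, 1.0, -2.1]
gripper_width: 0.173
plate top 1599 [ 0.6062 -0.0155  0.1   ] ((606.518310546875, -16.45263671875), (102.29198455810547, 139.06919860839844), 0.08176101744174957)
plate side 1332 [ 0.61   -0.0096  0.1   ] ((607.92431640625, -12.526565551757812), (92.98832702636719, 131.72427368164062), 1.7868976593017578)
t 14.25 p [ 0.6087 -0.015   0.1505] F [-0.3  1.  -2.1] w 0.0147 g 59.2 q [-0.22  0.57  1.28  0.    1.29 -0.25]
[[-2.850e-02  9.996e-01 -4.000e-04]
 [ 9.996e-01  2.850e-02  2.800e-03]
 [ 2.800e-03 -3.000e-04 -1.000e+00]] yaw y 1.63
top edges: -y -0.09258556218858217 x 0.5537077308348175 0.6660084404261624
z 0.12098617962294111 y max @x.57-.65 0.06722970733757228 x max @y 0.6742040996105277 x min 0.5526490122137734 ymin -0.08914721331167846
z 0.10598617962294112 y max @x.57-.65 0.05904818045300064 x max @y 0.6640592756713303 x min 0.5395737090456334 ymin -0.10128886360940026
```

View pics/p2.png

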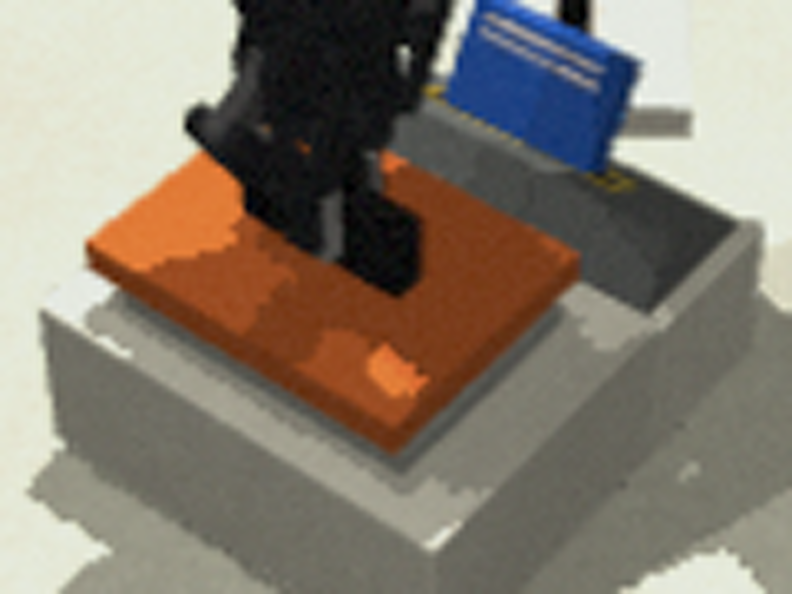

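```bash
python3 - <<'E'
from h import *
o,M=tcp();p=o["eef_pos"];th=np.radians(1.63);A=np.array([[np.cos(th),-np.sin(th)],[np.sin(th),np.cos(th)]])
for nm,a in(("front",(1,1)),("left",(1,-1)),("right",(-1,1))):
  a=np.array(a);cv=np.r_[p[:2]+A@(a*[.0565,.0765]),.1495-.0445]
  for d in((0,0),(0,.003),(.003,0)):
    b=np.r_[p[:2]+d+A@(a*[.05,.07]),.086];w=(proj("side",[cv,b])-[275,190])*6.6;print(nm,d,w.round(0).tolist())
E
```

```text
t 14.35 p [ 0.6089 -0.015   0.1508] F [ 0.8  0.8 -2.2] w 0.0149 g 59.2 q [-0.22  0.57  1.28  0.    1.29 -0.25]
[[-2.850e-02  9.996e-01  4.000e-04]
 [ 9.996e-01  2.850e-02  2.600e-03]
 [ 2.600e-03  5.000e-04 -1.000e+00]] yaw y 1.63
front (0, 0) [[393.0, 455.0], [391.0, 471.0]]
front (0, 0.003) [[393.0, 455.0], [397.0, 475.0]]
front (0.003, 0) [[393.0, 455.0], [385.0, 476.0]]
left (0, 0) [[86.0, 268.0], [114.0, 300.0]]
left (0, 0.003) [[86.0, 268.0], [119.0, 304.0]]
left (0.003, 0) [[86.0, 268.0], [108.0, 305.0]]
right (0, 0) [[578.0, 280.0], [552.0, 317.0]]
right (0, 0.003) [[578.0, 280.0], [558.0, 321.0]]
right (0.003, 0) [[578.0, 280.0], [548.0, 321.0]]
```

Prediction and picture agree on the cover corner at (393,455). The plate corner at (400,470) indicates a shift of x −2 mm and y +2.5 mm.

```bash
python3 -m pendant '[{"hand":0,"x":-0.0017,"y":0.0025,"z":0,"rx":0,"ry":0,"rz":0},{"hand":0,"x":0,"y":0,"z":0,"rx":0,"ry":0,"rz":0}]'|grep -E "eef|contact|width"; for i in 1 2 3 ; do python3 -m pendant '[{"hand":0,"x":0,"y":0,"z":-0.0015,"rx":0,"ry":0,"rz":0},{"hand":0,"x":0,"y":0,"z":-0.0015,"rx":0,"ry":0,"rz":0},{"hand":0,"x":0,"y":0,"z":0,"rx":0,"ry":0,"rz":0},{"hand":0,"x":0,"y":0,"z":0,"rx":0,"ry":0,"rz":0}]'|grep -E "eef|contact|width"; done
```

```text
eef_pos: [0.6069, -0.0121, 0.1508]
contact_force: [-0.8, -0.0, -3.1]
gripper_width: 0.176
eef_pos: [0.6071, -0.0125, 0.1474]
contact_force: [0.4, -0.4, -2.3]
gripper_width: 0.174
eef_pos: [0.6071, -0.0126, 0.1445]
contact_force: [0.2, -0.1, -3.2]
gripper_width: 0.176
eef_pos: [0.6071, -0.0125, 0.1415]
contact_force: [0.8, -0.4, -2.5]
gripper_width: 0.174
```

```bash
for i in 1 2 3 4; do python3 -m pendant '[{"hand":0,"x":0,"y":0,"z":-0.0015,"rx":0,"ry":0,"rz":0},{"hand":0,"x":0,"y":0,"z":0,"rx":0,"ry":0,"rz":0},{"hand":0,"x":0,"y":0,"z":0,"rx":0,"ry":0,"rz":0}]'|grep -E "eef|contact|width"; done
```

```text
eef_pos: [0.6071, -0.0125, 0.14]
contact_force: [0.1, -0.1, -3.1]
gripper_width: 0.172
eef_pos: [0.6071, -0.0125, 0.1385]
contact_force: [0.1, 0.2, -2.5]
gripper_width: 0.177
eef_pos: [0.6071, -0.0125, 0.137]
contact_force: [1.0, 0.1, -2.7]
gripper_width: 0.174
eef_pos: [0.6071, -0.0125, 0.1355]
contact_force: [0.8, 1.2, -1.3]
gripper_width: 0.182
```

```bash
for i in 1 2; do python3 -m pendant '[{"hand":0,"x":0,"y":0,"z":-0.001,"rx":0,"ry":0,"rz":0},{"hand":0,"x":0,"y":0,"z":0,"rx":0,"ry":0,"rz":0},{"hand":0,"x":0,"y":0,"z":0,"rx":0,"ry":0,"rz":0}]'|grep -E "eef|contact|width"; done
```

```text
eef_pos: [0.6072, -0.0125, 0.1349]
contact_force: [-0.6, -0.4, 1.5]
gripper_width: 0.179
eef_pos: [0.6072, -0.0125, 0.1349]
contact_force: [-3.3, 1.4, 8.3]
gripper_width: 0.174
```

Contact came at the expected height. Release and retreat.

```bash
python3 -m pendant '[{"hand":0.034,"x":0,"y":0,"z":0.0008,"rx":0,"ry":0,"rz":0},{"hand":0.034,"x":0,"y":0,"z":0,"rx":0,"ry":0,"rz":0},{"hand":0.034,"x":0,"y":0,"z":0,"rx":0,"ry":0,"rz":0},{"hand":0.034,"x":0,"y":0,"z":0,"rx":0,"ry":0,"rz":0},{"hand":0.034,"x":0,"y":0,"z":0.015,"rx":0,"ry":0,"rz":0},{"hand":0.034,"x":0,"y":0,"z":0.03,"rx":0,"ry":0,"rz":0},{"hand":0.034,"x":0,"y":0,"z":0.03,"rx":0,"ry":0,"rz":0},{"hand":0.034,"x":0,"y":0,"z":0.03,"rx":0,"ry":0,"rz":0},{"hand":0.034,"x":0,"y":0,"z":0.03,"rx":0,"ry":0,"rz":0},{"hand":0.034,"x":0,"y":0,"z":0.03,"rx":0,"ry":0,"rz":0}]'|grep -E "eef|contact|width"
python3 -m pendant '[{"hand":0.034,"x":-0.02,"y":-0.04,"z":0,"rx":0,"ry":0,"rz":0},{"hand":0.034,"x":-0.02,"y":-0.04,"z":0,"rx":0,"ry":0,"rz":0},{"hand":0.034,"x":-0.02,"y":-0.04,"z":0,"rx":0,"ry":0,"rz":0},{"hand":0.034,"x":-0.02,"y":-0.04,"z":0,"rx":0,"ry":0,"rz":0},{"hand":0.034,"x":-0.02,"y":-0.04,"z":0,"rx":0,"ry":0,"rz":0},{"hand":0.034,"x":-0.02,"y":-0.03,"z":0,"rx":0,"ry":0,"rz":0}]'|grep -E "eef|contact"
python3 - <<'E'
from h import *
t=grab_frame("top");s=grab_frame("side")
for n,im,b in(("top",t,(230,90,340,190)),("side",s,(270,170,400,290))):
  P=onz(n,big(mask(im,[5,130,60],[18,255,255],b)).reshape(-1,2),.105);print(n,cv2.minAreaRect((P[:,:2]*1000).astype(np.float32)))
a=cv2.resize(s[170:280,275:395],None,fx=3.5,fy=3.5,interpolation=2);b=cv2.resize(t[100:210,245:335],None,fx=3.5,fy=3.5,interpolation=2);cv2.imwrite("pics/f.png",np.hstack([a,b])[:,:,::-1])
E
```

```text
eef_pos: [0.6069, -0.0125, 0.3008]
contact_force: [0.2, 0.4, -0.6]
gripper_width: 0.396
eef_pos: [0.4928, -0.2311, 0.2992]
contact_force: [1.3, -0.5, 0.5]
top ((606.9862670898438, -17.664398193359375), (112.04413604736328, 150.99778747558594), 1.827558994293213)
side ((611.9556274414062, -9.804107666015625), (123.0633544921875, 160.43016052246094), 1.58074152469635)
```

View pics/f.png

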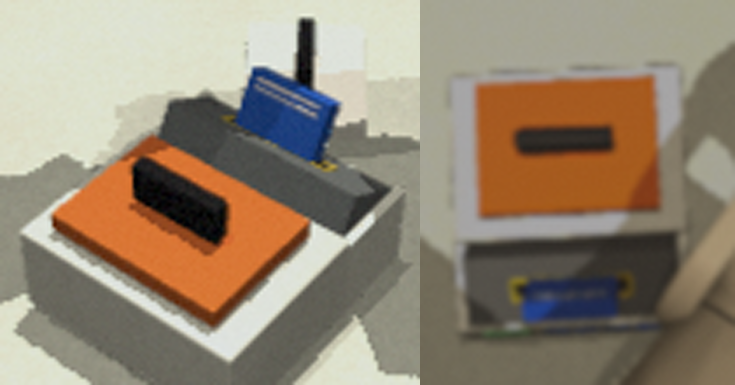

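The cover sits flat over the plate (top view: 607, −18 mm, turned 1.8°). The battery head is on the face with yellow showing equally at both ends, (517,290) and (627,285). Handing in.

```bash
python3 -c "
from station import *
print(sign_off())"
```

```text
the job is handed in; nothing more can be done
None
```

I put the battery fully home in the slanted slot, fitted the orange cover flat over the load plate and let go of it, and handed the job in; the hand-in gave no verdict.

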